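# Shut the bearing cage's lid, undo both catches and hold its gate open

### The job

Grit must not fall on the clean bearing in the small steel cage: first press its raised lid down until it clicks shut and stays. Then squeeze the two catches beside the gate fully together, first the safety catch (the outer one, farther from the gate), then the bolt catch (the one next to the gate). Last, swing the gate out by its upright pull post, past the half-open detent to wide open (about 80 degrees), and finish while still gripping the post and holding the gate there, because its spring would swing it back; leave the lid shut, both catches drawn, and the things in and around the cage where they are.

Things in the scene. Friction and masses are not known exactly. Their poses are not given: they have to be found in the camera images.
- cage: Fixed grey steel cage on a dark base plate 170 x 250 x 10 mm. Origin on the worktop; own axes: z up, -x is the gate side (front, towards the robot), +y is left as seen from the robot. All local points below are in this frame, in mm. Base plate x -110..60, y -165..85. Walls to z 114, about x -45..57, y -60..73. A small console with both catches stands right of the gate: x -112..-22, y -169..-65, top at z 88. Walls 3 mm thick, open inside, floor at z 10.
- lid_hinge (a point): Middle of the lid's hinge axis, at local (55, 5, 115.5), fixed on the cage; the axis runs along the cage's y.
- lid (a joint): Lid angle in rad: 0 shut (level), grows as the front edge rises; starts 0.4 to 0.75. A weak spring lifts it when it is pressed but not clicked in; a ball detent met at 0.16 to 0.02 rad takes about 5 to 8 N at the edge and then holds it at less than 0.02.
- lid_edge (a point): Point on the lid's upper face, in the middle of its width, 92 mm in front of the hinge axis and 4 mm above it when shut; the place to press. It moves with the lid. Lid: grey sheet 108 x 140 x 4 mm with a thin rolled front edge 100 mm from the hinge that stands up 2.5 mm above the sheet.
- safety_grip (a point): Safety catch (outer one): the point midway between its two upright jaws before the squeeze, local (-80, -150, 130), fixed on the cage. The jaws are plates 8 mm thick and 20 to 22 mm wide, tops at z 144, free of obstacles above z 100. They face each other along the cage's x: the front jaw (x -98..-90) slides, the rear one (x -70..-62) is fixed. 36 mm over both, 20 mm when squeezed; clear gap 20 mm.
- safety_catch (a joint): Travel of the safety catch's sliding jaw in m: 0 as found, 0.016 fully squeezed (towards the cage's +x). Friction of about 3 N keeps it where it is left. While it is not squeezed its blade blocks the bolt catch.
- bolt_grip (a point): Bolt catch (next to the gate): the point midway between its two upright jaws before the squeeze, local (-68, -93, 130), fixed on the cage. Same jaws, facing each other along the cage's y: the left jaw next to the gate (y -83..-75) slides, the right one (y -111..-103) is fixed. 36 mm over both, 20 mm when squeezed; tops at z 144.
- bolt_catch (a joint): Travel of the bolt catch's sliding jaw in m: 0 as found, 0.016 fully squeezed (towards the cage's -y). Friction of about 3 N keeps it where it is left. Its rod bars the gate until it is drawn about 13 mm.
- gate_hinge (a point): On the gate's upright hinge axis, local (-55, 65, 130), fixed on the cage.
- gate (a joint): Gate angle in rad: 0 shut, grows as it swings out towards the robot and to the left (clockwise from above); stop at 1.75. A barred steel gate 110 mm wide, z 22..114. A sprung-ball detent at about 0.45 to 0.75 rad takes about 8 N at the post; a spring pulls the gate back (about 3 N at the post when wide open), so that let go it comes to rest at the detent, half open.
- pull_post: Upright round dark post on the gate, 12 mm in diameter, gripped between z 112 and 147. It stands 22 mm in front of the gate and 90 mm from the hinge axis along it: with the gate shut it is at local (-77, -25), 92.6 mm from the hinge axis. Origin on its axis at z 107. It swings with the gate and is a sleeve that also turns easily on its own pin, so the grip need not turn with the gate.
- bearing: Wheel bearing 47 x 47 x 14 mm lying in the cage, not to be moved. Origin under its centre.
- oil: Yellow oil bottle 53 x 53 x 142 mm standing left of the cage; bystander. Origin under its centre.
- discs: Stack of sanding discs 78 x 78 x 9 mm lying on the left; bystander.

How it is judged:
On the way, in this order (a step that is already met when the one before it is completed fails the run):
1. the lid is clicked shut (value of joint lid below 0.04 rad), for 0.3 s.
2. the safety catch is squeezed (value of joint safety_catch above 0.012 m), for 0.1 s.
3. the bolt catch is squeezed (value of joint bolt_catch above 0.0125 m), for 0.1 s.
4. the gate is past its detent (value of joint gate above 0.85 rad), for 0.1 s.
At the end, for the whole second after the job is handed in: The gate stands still at more than 1.25 rad (72 degrees), held by the fingers on its pull post (more than 1 N); the lid is shut (below 0.04 rad); the safety catch is squeezed more than 12 mm and the bolt catch more than 12.5 mm (value of joint gate above 1.25 rad and velocity of joint gate between -0.15 and 0.15 rad/s and contact force between the fingers and pull_post above 1 N and value of joint lid below 0.04 rad and value of joint safety_catch above 0.012 m and value of joint bolt_catch above 0.0125 m); the arm keeps its last pose, push and grip.
It fails at once if the bearing in the cage is moved by more than 20 mm (distance of bearing from where it was at the start of the episode above 0.02 m).
It fails at once if the oil bottle is shifted by more than 30 mm or tipped, or the stack of sanding discs is shifted by more than 30 mm (distance of any of oil, discs from where it was at the start of the episode above 0.03 m or angle between oil's own z axis and vertical above 0.5 rad).
It also fails if it takes over 64 s, if anything falls off the work surface, if the arm or the gripper's body presses on something with over 40 N, if the wrist force passes 120 N, or if a joint passes its speed limit or range.

### The arm

A 7-joint arm with a two-finger parallel gripper is mounted at the origin on the work surface; the furniture and walls round the work are solid. World frame = base frame: x ahead of the robot, y to its left, z up, the work surface at z = 0. Lengths are in m, angles in rad, forces in N, time in s.
With the tool pointing down it reaches from about 0.4 to 0.85 m from the base axis. Payload 4.5 kg.
Tool frame: the origin (TCP) lies midway between the tips of the shut fingers; the grasp point (between the pads) lies 19 mm behind it; y points along the fingers, z is the direction in which the jaws open and shut, and the axes are right-handed (so a half turn about y gives the same grasp; the last joint's range is limited). The gripper opens to 88 mm and grips with 3 to 60 N. Pads are 18 mm wide; open, the fingers measure 123 mm over their backs; the gripper's body (75 mm by 187 mm) begins 45 mm behind the grasp point.
Start: joints at [1.381, 0.689, -0.195, 1.565, 0.157, 0.902, -0.215], TCP at [0.139, -0.609, 0.239] pointing down, gripper open.
Joint ranges: [-3.01, 3.01], [-0.46, 2.08], [-1.47, 1.51], [0.13, 2.56], [-1, 4.14], [0.04, 2.09], [-2.66, 2.66]. Speed limits (rad/s): [2.57, 2.57, 3.14, 3.14, 3.14, 3.14, 3.14].

### API

Orientations are given as a unit quaternion [x, y, z, w].
In Python, from plant import r, snapshot, get_calibration, job, boxes_of gives the robot as it stands. The module is installed in compiled form; this text tells all that it offers.
- The arm moves only by the shell command python3 -m handwheel 'ROWS' [OPENING] [FORCE]. ROWS is JSON, a list that holds one entry, the list of rows, each a list of 6 numbers: the shift along the tool's x, y, z as a fraction of full scale, then the turn, a rotation vector about the tool's x, y, z as a fraction of full scale. In form: [[[x, y, z, wx, wy, wz], ...]]. A call has 1 to 12 rows; each row is the pose to reach, as a shift and turn from the pose commanded when the call began, along the tool's axes at that moment, turning the shorter way round; what a row does not reach only later rows make up. Full scale, the value 1, is 100 cm for a shift and 180 degrees for a turn. A row lasts 1/12 s, in which the tool goes at most 41.7 mm and 7.16 degrees, less where a joint would pass 70% of its speed; a pose out of reach is approached as far as the arm can. A call with a number of a shift or a turn outside -1 to 1 is refused whole. A call with a gripper value outside its range is refused whole. OPENING is the opening, from -1 (shut) to 1 (fully open), set as the call begins (- or left out, the last holds). The fingers move at their own pace and stop on an object; FORCE is the grip in N (left out, the last holds). Time passes only in rows, so rows that repeat a pose let the fingers close. It gives the time, the measured TCP pose, the force and the opening at its end, in the units of the state.
- r.get_state(): the state, without advancing time (a new reading comes with each control period).
- snapshot(name): name is "scene" or "top" or "wrist"; returns the picture (400x640x3 uint8, red, green, blue); there is no depth.
- get_calibration(name): a dict with "fx", "fy", "cx", "cy" (pixels), "T" (4x4, takes a point from camera to world coordinates). Camera axes: x right, y down, z forward; pixel columns grow to the right and rows downward; lengths in m; the calibration is good to about 2 mm. The wrist camera is an equidistant fisheye: a pixel r from the principal point sees the ray r / f radians off the axis. A picture is of the moment at which its call begins: read the wrist's pose just before it. get_calibration takes no time and is no camera call; for the wrist camera it gives the pose at the moment of the call.
- job.finish_job(): hands the job in, once; it reports no verdict.
Trained networks look in the newest picture that a camera, given by its name, has taken for a name from the list of things; names that differ only in an ending like _2 or _b are one class to them, and where a whole thing is asked for, a point or a joint stands for the part that bears it (a point fixed in the world has none). Each returns a list of dicts, best first, with "confidence" (0 to 1); they miss things now and then, are a little off and sometimes report something else, mostly with a low value. They report only what shows in the picture. A call takes as long as a camera call.
- boxes_of(thing, camera): "bbox" ([left, top, right, bottom] in pixels, round what is visible of it).
The state is a dict: "clock": time; "q": joint angles; "qd": joint speeds; "joint_torque": joint torques, N m; "tool_pos": TCP position; "eef_rot": TCP orientation; "contact_force": force on the tool from outside, world axes, zero at the start; "moment": the same for the moment, N m; "opening": opening from 0.0 (shut) to 1.0 (fully open).
Only numpy, scipy, OpenCV 4.12 (cv2) and the standard library are available. Lean on these libraries where they do the work, as an engineer would, in place of code of your own. Each camera call takes 0.05 s, during which the arm holds its last target. There are 200 camera calls.

## Working session

There is one attempt and no reset: what is moved stays moved. The work goes in short steps, Python scripts to look and compute and a shell command to move; the robot and the scene stay as the last step left them, time stands still between calls to the robot, and variables do not carry over. Pictures are saved under pics/ and viewed, about 8 in all and at most 12, crops included, and the job is handed in when it is done.

```bash
mkdir -p pics; ls; python3 - <<'E'
from plant import r,snapshot,get_calibration,boxes_of
import cv2,numpy as np
s=r.get_state();print({k:np.round(v,3) for k,v in s.items()})
for c in ["scene","top"]:
    im=snapshot(c);cv2.imwrite(f"pics/{c}0.png",im[:,:,::-1])
    k=get_calibration(c);print(c,k["fx"],k["fy"],k["cx"],k["cy"],np.round(k["T"],4).tolist())
    for t in ["cage","lid","pull_post","safety_catch","bolt_catch","gate","bearing","oil","discs"]:
        print(t,[(np.round(b["bbox"],1).tolist(),round(b["confidence"],2)) for b in boxes_of(t,c)[:2]])
E
```

```text
pics
{'clock': np.float64(0.0), 'q': array([ 1.381,  0.69 , -0.194,  1.566,  0.157,  0.902, -0.215]), 'qd': array([ 0.002,  0.001, -0.   ,  0.001,  0.001,  0.001,  0.002]), 'joint_torque': array([ 0.0000e+00, -5.2756e+01, -1.2670e+00, -1.5343e+01, -5.3000e-02,
        6.0000e-03,  0.0000e+00]), 'tool_pos': array([ 0.139, -0.609,  0.238]), 'eef_rot': array([-0.079,  0.703, -0.702,  0.079]), 'contact_force': array([0.02 , 0.794, 0.797]), 'moment': array([-0.018,  0.007, -0.016]), 'opening': np.float64(0.998)}
scene 400.4982307974174 400.4982307974174 320.15522076892694 206.46241753775968 [[-0.7673, -0.4585, 0.4484, 0.1642], [-0.6411, 0.5675, -0.5167, 0.5342], [-0.0175, -0.6839, -0.7294, 0.715], [0.0, 0.0, 0.0, 1.0]]
cage [([296.8, 127.8, 404.1, 237.1], 0.97)]
lid []
pull_post []
safety_catch [([387.5, 129.1, 399.5, 147.3], 0.54)]
bolt_catch [([367.8, 141.6, 378.9, 161.1], 0.58), ([297.7, 124.4, 405.9, 237.3], 0.45)]
gate [([336.5, 157.8, 371.8, 216.8], 0.68), ([296.8, 132.4, 361.0, 174.9], 0.19)]
bearing [([339.0, 154.4, 371.9, 215.0], 0.74), ([294.6, 134.8, 360.6, 177.8], 0.63)]
oil []
discs [([293.6, 306.2, 334.7, 340.0], 0.56)]
top 378.4504708560627 378.4504708560627 317.42366633525194 202.9407857449926 [[0.0111, -0.9957, 0.092, 0.4614], [-0.9998, -0.0096, 0.0172, 0.0946], [-0.0163, -0.0921, -0.9956, 0.9665], [0.0, 0.0, 0.0, 1.0]]
cage [([331.8, 145.7, 456.9, 231.3], 0.72)]
lid [([337.3, 147.0, 406.2, 194.9], 0.82)]
pull_post [([388.5, 203.8, 395.6, 211.8], 0.38)]
safety_catch [([432.9, 181.4, 457.4, 206.4], 0.52)]
bolt_catch []
gate [([345.6, 192.9, 398.1, 208.6], 0.61), ([331.1, 147.9, 459.1, 228.8], 0.39)]
bearing []
oil [([204.6, 179.1, 231.9, 204.0], 0.79)]
discs [([241.5, 238.6, 268.0, 272.2], 0.88), ([335.1, 149.9, 454.0, 229.5], 0.63)]
```

```bash
python3 - <<'E'
import cv2,numpy as np
t=cv2.imread("pics/top0.png")[125:255,310:470];s=cv2.imread("pics/scene0.png")[100:250,280:420]
cv2.imwrite("pics/t1.png",cv2.resize(t,None,fx=5,fy=5,interpolation=cv2.INTER_CUBIC)[:600])
cv2.imwrite("pics/s1.png",cv2.resize(s,None,fx=4,fy=4,interpolation=cv2.INTER_CUBIC))
E
```

```text
(no output)
```

View pics/t1.png

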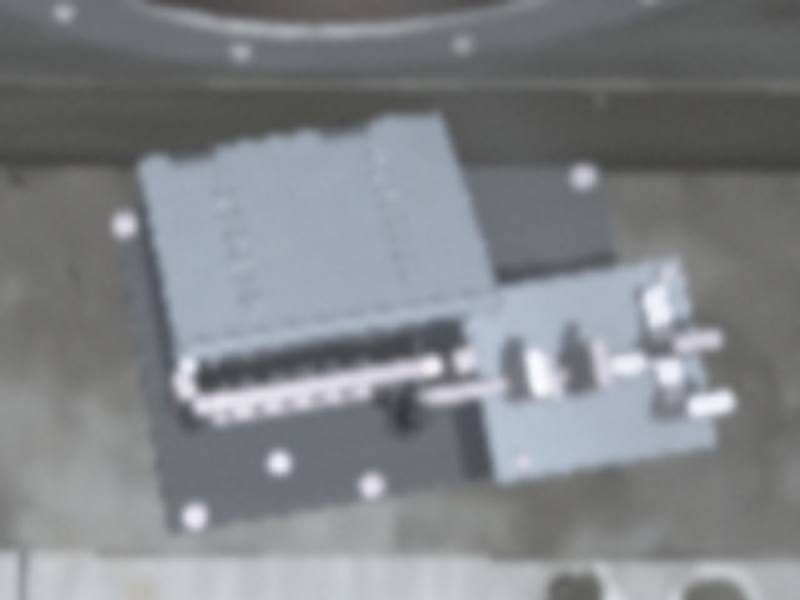

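View pics/s1.png

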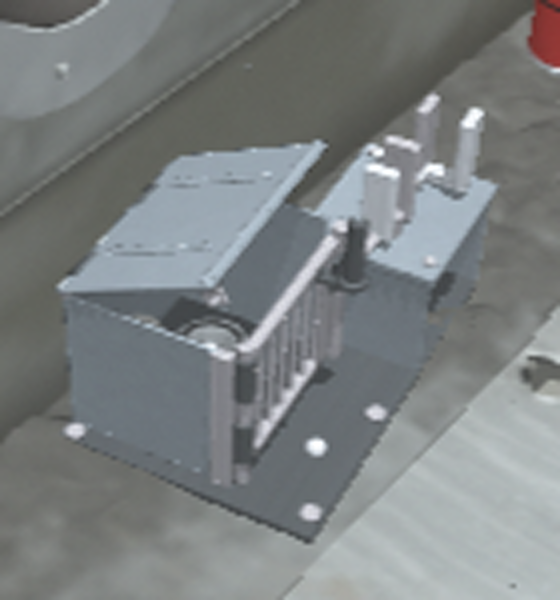

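Top view: lid raised, gate with its dark post at crop (403,395), bolt jaw tops at about (540,372)/(600,360), safety jaw tops at (700,340)/(712,403). Scene view: the same parts, with four jaw tops at (381,172), (402,143), (472,114), (429,100) and the post top at (355,222). Next I fit the pose.

```bash
cat >h.py <<'E'
import numpy as np
from scipy.spatial.transform import Rotation as R
from plant import get_calibration
def proj(c,P,k=None):
    k=k or get_calibration(c);T=k["T"];p=(np.asarray(P)-T[:3,3])@T[:3,:3]
    return np.array([k["fx"]*p[:,0]/p[:,2]+k["cx"],k["fy"]*p[:,1]/p[:,2]+k["cy"]]).T
def world(v,L):
    L=np.asarray(L,float).reshape(-1,3)/1000;c,s=np.cos(v[2]),np.sin(v[2])
    return np.c_[v[0]+c*L[:,0]-s*L[:,1],v[1]+s*L[:,0]+c*L[:,1],L[:,2]]
def lidpt(a,y,d,h=0): # d in front of hinge, h above
    return [55-d*np.cos(a)-h*np.sin(a),y,115.5+d*np.sin(a)+h*np.cos(a)]
E
cat >fit.py <<'E'
from h import *
from scipy.optimize import least_squares
top=[((-110,85,10),168,532),((-112,-65,88),497,482),((-112,-169,88),717,440),((-22,-169,88),682,258),((-77,-25,147),403,392),((60,-165,10),605,165),
((-66,-150,144),700,340),((-94,-150,144),712,403),((-68,-79,144),540,372),((-68,-107,144),600,360)]
sc=[((-68,-79,144),381,172),((-68,-107,144),402,143),((-94,-150,144),472,114),((-66,-150,144),429,100),((-77,-25,147),355,222),((-110,85,10),312,543),((-112,-169,88),495,187),((-112,-65,88),428,278)]
lt=[(-65,100,490,295),(75,100,183,352)]; ls=[(-65,100,325,145),(75,100,212,288)]
kt,ks=get_calibration("top"),get_calibration("scene")
def res(v,full=False):
    o=[]
    A=[proj("top",world(v,[p[0] for p in top]),kt)-[(310+p[1]/5,125+p[2]/5) for p in top],
    proj("scene",world(v,[p[0] for p in sc]),ks)-[(280+p[1]/4,100+p[2]/4) for p in sc],
    proj("top",world(v,[lidpt(v[3],p[0],100,6.5) for p in lt]),kt)-[(310+p[2]/5,125+p[3]/5) for p in lt],
    proj("scene",world(v,[lidpt(v[3],p[0],100,6.5) for p in ls]),ks)-[(280+p[2]/4,100+p[3]/4) for p in ls]]
    return A if full else np.concatenate(A).ravel()
f=least_squares(res,[.55,-.05,.15,.5],loss="soft_l1")
v=f.x;print(v.tolist())
for a in res(v,True):print(np.round(a,1).tolist())
np.save("v.npy",v)
for n,p in dict(edge=lidpt(v[3],5,92,4),edgeshut=lidpt(0,5,92,4),saf=(-80,-150,130),bolt=(-68,-93,130),post=(-77,-25,130),hinge=(-55,65,130)).items():print(n,np.round(world(v,p),4))
E
python3 fit.py
```

```text
[0.602141361775806, -0.019018150411155402, 0.16647394228024517, 0.37818273103604144]
[[-0.9, -0.5], [-0.7, -0.3], [-0.3, 1.1], [-0.5, -0.6], [3.0, 3.3], [-2.4, -8.1], [-0.7, -0.0], [-0.7, 0.0], [-0.8, -0.5], [-0.1, -0.1]]
[[0.2, -1.8], [0.1, -1.1], [0.1, -0.2], [0.0, -0.1], [0.2, -1.0], [-1.2, -2.5], [1.3, -1.8], [1.1, -0.3]]
[[2.1, 2.6], [-1.0, 1.3]]
[[1.1, -0.5], [-0.6, -0.3]]
edge [[ 0.5698 -0.0194  0.1532]]
edgeshut [[ 0.5648 -0.0202  0.1195]]
saf [[ 0.5481 -0.1802  0.13  ]]
bolt [[ 0.5505 -0.122   0.13  ]]
post [[ 0.5303 -0.0564  0.13  ]]
hinge [[0.5371 0.036  0.13  ]]
```

```bash
python3 - <<'E'
from h import *
import cv2
v=np.load("v.npy")
ims=[]
for c in("scene","top"):
    im=cv2.imread(f"pics/{c}0.png")
    q=[(-110,-165,10),(60,-165,10),(60,85,10),(-110,85,10)]
    p=proj(c,world(v,q)); cv2.polylines(im,[np.int32(np.round(p))],1,(0,0,255),1)
    ims.append(im[:330] if c=="scene" else im[60:310])
cv2.imwrite("pics/full.png",np.vstack(ims))
s=R.from_quat([-.079,.703,-.702,.079]).as_matrix();print(s.round(2))
k=get_calibration("wrist");print({a:np.round(b,3).tolist() for a,b in k.items()})
E
```

```text
[[-0.98 -0.    0.22]
 [-0.22  0.   -0.98]
 [-0.   -1.   -0.  ]]
{'fx': 309.707, 'fy': 309.707, 'cx': 318.102, 'cy': 194.955, 'T': [[0.221, -0.935, -0.278, 0.211], [-0.975, -0.212, -0.064, -0.593], [0.001, 0.285, -0.959, 0.385], [0.0, 0.0, 0.0, 1.0]]}
```

View pics/full.png

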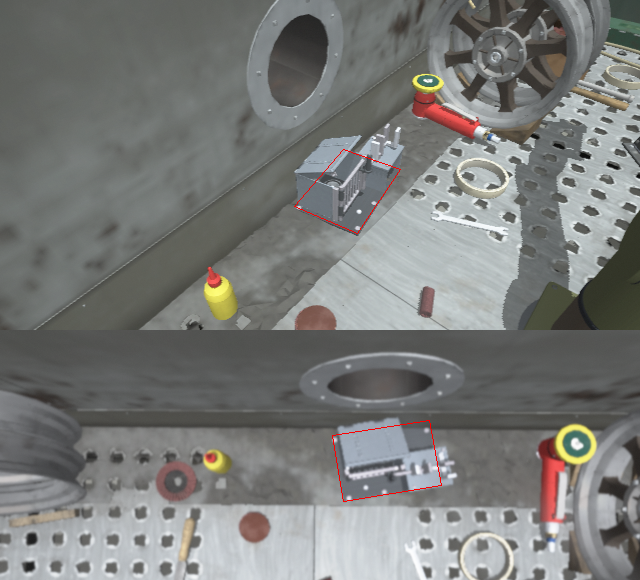

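The picture shows the wall right behind the cage, about x 0.667, so I'll keep the gripper body off it with the camera towards the robot. The oil bottle and discs are far to the left.

```bash
cat >go.py <<'E'
# go.py ORI x y z (cage-local mm of TCP): shift/turn in tool axes from measured pose
import sys
from h import *
from plant import r
v=np.load("v.npy");s=r.get_state()
c,n=np.cos(v[2]),np.sin(v[2]);cx,cy,dn=np.array([c,n,0]),np.array([-n,c,0]),np.array([0,0,-1.])
z={"A":cx,"B":cy}[sys.argv[1]];M=np.c_[np.cross(dn,z),dn,z]
T=world(v,[float(a) for a in sys.argv[2:5]])[0]
Q=R.from_quat(s["eef_rot"]);d=T-s["tool_pos"]
print("t",round(float(s["clock"]),2),"F",np.round(s["contact_force"],1),"op",round(float(s["opening"]),3),"dist",round(np.linalg.norm(d),4))
loc=(s["tool_pos"][:2]-v[:2])@np.array([[c,-n],[n,c]])*1000
print("local",loc.round(1),round(s["tool_pos"][2]*1000,1))
print("shift",np.round(Q.inv().apply(d),4).tolist(),"turn",np.round((Q.inv()*R.from_matrix(M)).as_rotvec()/np.pi,4).tolist())
E
python3 go.py B -37 5 230
```

```text
t 1.0 F [-0.1  0.1 -0. ] op 0.997 dist 0.7272
local [-554.8 -505.5] 238.8
shift [-0.5462, 0.0087, -0.48] turn [-0.0, -0.9818, 0.0001]
```

```bash
P='[-0.546,0,-0.48,0,-0.98,0]'; python3 -m handwheel '[[[-0.2,-0.02,-0.18,0,-0.35,0],[-0.2,-0.02,-0.18,0,-0.35,0],[-0.2,-0.02,-0.18,0,-0.35,0],[-0.2,-0.02,-0.18,0,-0.35,0],[-0.2,-0.02,-0.18,0,-0.35,0],[-0.2,-0.02,-0.18,0,-0.35,0],[-0.2,-0.02,-0.18,0,-0.35,0],[-0.2,-0.02,-0.18,0,-0.35,0],[-0.2,-0.02,-0.18,0,-0.35,0],[-0.2,-0.02,-0.18,0,-0.35,0]]]' -1 20; python3 go.py B -37 5 230
```

```text
clock: 1.83
tool_pos: [0.2941, -0.3893, 0.2589]
eef_rot: [0.435, -0.557, 0.557, -0.436]
contact_force: [0.3, 0.0, 0.8]
opening: 0.266
t 1.83 F [0.3 0.  0.8] op 0.266 dist 0.4586
local [-365.1 -314.1] 258.9
shift [-0.4235, 0.029, 0.1735] turn [-0.0001, -0.6306, 0.0002]
```

```bash
python3 -m handwheel '[[[-0.424,0,0.174,0,-0.63,0],[-0.424,0,0.174,0,-0.63,0],[-0.424,0,0.174,0,-0.63,0],[-0.424,0,0.174,0,-0.63,0],[-0.424,0,0.174,0,-0.63,0],[-0.424,0,0.174,0,-0.63,0],[-0.424,0,0.174,0,-0.63,0],[-0.424,0,0.174,0,-0.63,0],[-0.424,0,0.174,0,-0.63,0],[-0.424,0,0.174,0,-0.63,0],[-0.424,0,0.174,0,-0.63,0],[-0.424,0,0.174,0,-0.63,0]]]'; python3 go.py B -37 5 200
```

```text
clock: 2.83
tool_pos: [0.5704, -0.0112, 0.2598]
eef_rot: [-0.696, 0.106, -0.109, 0.702]
contact_force: [-0.1, 0.6, 0.6]
opening: 0.002
t 2.83 F [-0.1  0.6  0.6] op 0.002 dist 0.0607
local [-30.  13.] 259.8
shift [-0.0028, 0.0597, -0.0109] turn [-0.0029, -0.1505, 0.0016]
```

```bash
python3 -m handwheel '[[[-0.003,0.055,-0.011,-0.003,-0.15,0.002],[-0.003,0.055,-0.011,-0.003,-0.15,0.002],[-0.003,0.055,-0.011,-0.003,-0.15,0.002],[-0.003,0.055,-0.011,-0.003,-0.15,0.002],[-0.003,0.055,-0.011,-0.003,-0.15,0.002],[-0.003,0.055,-0.011,-0.003,-0.15,0.002]]]'; python3 go.py B -37 5 150; python3 - <<'E'
from h import *
from plant import snapshot
import cv2
v=np.load("v.npy")
k=get_calibration("wrist");im=snapshot("wrist")[:,:,::-1].copy()
cv2.imwrite("pics/w0.png",im);np.save("wk.npy",k,allow_pickle=True)
T=k["T"]
L=[(-94,-150,144),(-66,-150,144),(-68,-79,144),(-68,-107,144),(-77,-25,147),(-112,-65,88),(-112,-169,88),(-22,-169,88),(-110,85,10),lidpt(v[3],-65,100,6.5),lidpt(v[3],75,100,6.5)]
p=(world(v,L)-T[:3,3])@T[:3,:3]
th=np.arctan2(np.hypot(p[:,0],p[:,1]),p[:,2]);u=p[:,:2]/np.hypot(p[:,0],p[:,1])[:,None]*th[:,None]*k["fx"]+[k["cx"],k["cy"]]
print(u.round(1).tolist())
lo=np.maximum(u.min(0).astype(int)-20,0);hi=np.minimum(u.max(0).astype(int)+20,[640,400]);f=min(780/(hi-lo)[0],580/(hi-lo)[1]);print(lo,hi,f)
big=cv2.resize(im[lo[1]:hi[1],lo[0]:hi[0]],None,fx=f,fy=f,interpolation=cv2.INTER_CUBIC)
for q in u: cv2.drawMarker(big,tuple(int(a) for a in (q-lo+.5)*f),(0,0,255),cv2.MARKER_CROSS,9,1)
cv2.imwrite("pics/w1.png",big)
E
```

```text
clock: 3.33
tool_pos: [0.5601, -0.0309, 0.2034]
eef_rot: [0.708, 0.049, -0.055, -0.702]
contact_force: [-0.0, -0.5, 0.3]
opening: 0.007
t 3.33 F [-0.  -0.5  0.3] op 0.007 dist 0.0547
local [-43.5  -4.7] 203.4
shift [0.0067, 0.0533, 0.0102] turn [0.0023, -0.006, -0.0028]
[[128.8, 150.3], [133.6, 185.5], [214.2, 180.1], [179.6, 181.3], [287.8, 166.2], [247.2, 114.5], [143.6, 124.0], [155.3, 214.5], [399.4, 112.9], [231.1, 223.9], [434.0, 220.1]]
[108  92] [454 243] 2.254335260115607
```

View pics/w1.png

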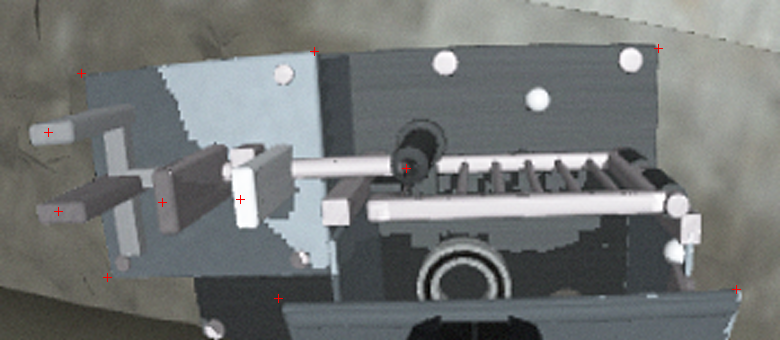

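The wrist view shows all predicted points (crosses) on the jaw tops, post, console and lid corners to within about 2 mm. Pressing the lid next.

```bash
python3 -m handwheel '[[[0.010,0.03,0.010,0.002,-0.006,-0.003],[0.010,0.045,0.010,0.002,-0.006,-0.003],[0.010,0.053,0.010,0.002,-0.006,-0.003],[0.010,0.059,0.010,0.002,-0.006,-0.003],[0.010,0.064,0.010,0.002,-0.006,-0.003],[0.010,0.069,0.010,0.002,-0.006,-0.003],[0.010,0.073,0.010,0.002,-0.006,-0.003],[0.010,0.077,0.010,0.002,-0.006,-0.003],[0.010,0.08,0.010,0.002,-0.006,-0.003],[0.010,0.082,0.010,0.002,-0.006,-0.003],[0.010,0.084,0.010,0.002,-0.006,-0.003]]]'; python3 go.py B -33 5 119
```

```text
clock: 4.3
tool_pos: [0.5686, -0.0198, 0.1199]
eef_rot: [0.705, 0.062, -0.059, -0.704]
contact_force: [0.4, 0.1, 6.8]
opening: 0.004
t 4.3 F [0.4 0.1 6.8] op 0.004 dist 0.0009
local [-33.2   4.8] 119.9
shift [0.0002, 0.0009, 0.0002] turn [0.0004, 0.0016, 0.0009]
```

```bash
python3 -m handwheel '[[[0,0.002,0,0,0,0],[0,0.004,0,0,0,0],[0,0.005,0,0,0,0],[0,0.006,0,0,0,0],[0,0.006,0,0,0,0],[0,0.006,0,0,0,0]]]'; python3 go.py B -33 5 150
```

```text
clock: 4.8
tool_pos: [0.5686, -0.0197, 0.119]
eef_rot: [0.706, 0.062, -0.059, -0.703]
contact_force: [-11.5, -5.2, 42.2]
opening: 0.003
t 4.8 F [-11.5  -5.2  42.2] op 0.003 dist 0.031
local [-33.2   4.9] 119.0
shift [0.0003, -0.031, -0.0] turn [0.0016, 0.0016, 0.0015]
```

```bash
python3 -m handwheel '[[[0,-0.04,0,0,0,0],[0,-0.08,0,0,0,0],[0,-0.1,0,0,0,0],[0,-0.1,0,0,0,0]]]' 0.36 30; python3 go.py A -72 -150 180;  python3 - <<'E'
from h import *
from plant import snapshot,boxes_of
import cv2
v=np.load("v.npy")
im=snapshot("top")[:,:,::-1].copy()
for a,c in((0,(0,0,255)),(.15,(0,255,255))):
  for q in proj("top",world(v,[lidpt(a,-65,100,4),lidpt(a,75,100,4)])): cv2.drawMarker(im,tuple(int(round(b)) for b in q),c,0,3)
cv2.imwrite("pics/t2.png",cv2.resize(im[125:245,310:470],None,fx=4,fy=4))
E
```

```text
clock: 5.13
tool_pos: [0.5704, -0.0187, 0.2183]
eef_rot: [0.705, 0.064, -0.057, -0.704]
contact_force: [0.1, 0.6, -0.9]
opening: 0.282
t 5.13 F [ 0.1  0.6 -0.9] op 0.282 dist 0.1653
local [-31.2   5.6] 218.3
shift [-0.0419, 0.0381, -0.1553] turn [-0.0021, 0.5015, 0.0029]
```

View pics/t2.png

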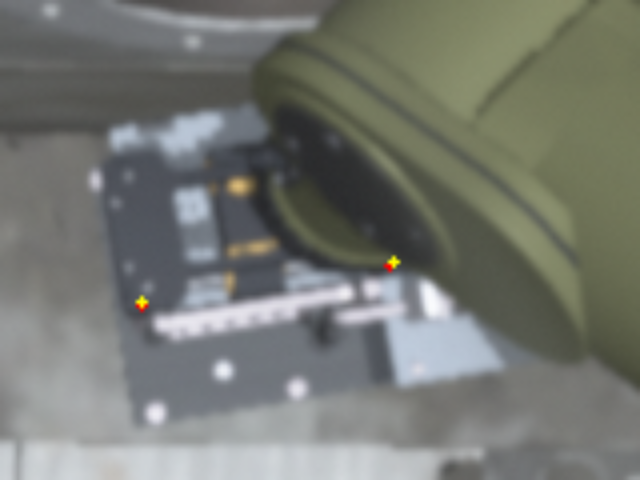

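The picture is blocked by the arm, so I'll check the lid with the wrist camera after the next move.

```bash
python3 -m handwheel '[[[-0.042,0,-0.155,-0.002,0.5,0.003],[-0.042,0,-0.155,-0.002,0.5,0.003],[-0.042,0,-0.155,-0.002,0.5,0.003],[-0.042,0,-0.155,-0.002,0.5,0.003],[-0.042,0,-0.155,-0.002,0.5,0.003],[-0.042,0,-0.155,-0.002,0.5,0.003],[-0.042,0,-0.155,-0.002,0.5,0.003],[-0.042,0,-0.155,-0.002,0.5,0.003],[-0.042,0,-0.155,-0.002,0.5,0.003],[-0.042,0,-0.155,-0.002,0.5,0.003],[-0.042,0,-0.155,-0.002,0.5,0.003],[-0.042,0,-0.155,-0.002,0.5,0.003]]]'; cat >wv.py <<'E'
import sys
from h import *
from plant import snapshot
import cv2
v=np.load("v.npy");saf,bol,lid=[float(a) for a in sys.argv[2:5]];g=float(sys.argv[5]) if len(sys.argv)>5 else 0
k=get_calibration("wrist");im=snapshot("wrist")[:,:,::-1].copy()
T=k["T"]
px,py=-55-22*np.cos(g)-90*np.sin(g),65+22*np.sin(g)-90*np.cos(g)
L=[(-94+saf,-150,144),(-66,-150,144),(-68,-79-bol,144),(-68,-107,144),(px,py,147)]+[lidpt(a,y,100,6.5) for a in(lid,lid+.12) for y in(-65,75)]
p=(world(v,L)-T[:3,3])@T[:3,:3]
th=np.arctan2(np.hypot(p[:,0],p[:,1]),p[:,2]);u=p[:,:2]/np.hypot(p[:,0],p[:,1])[:,None]*th[:,None]*k["fx"]+[k["cx"],k["cy"]]
print(u.round(0).tolist())
lo=np.maximum(u.min(0).astype(int)-30,0);hi=np.minimum(u.max(0).astype(int)+30,[640,400]);f=min(780/(hi-lo)[0],580/(hi-lo)[1],3)
big=cv2.resize(im[lo[1]:hi[1],lo[0]:hi[0]],None,fx=f,fy=f,interpolation=cv2.INTER_CUBIC)
for i,q in enumerate(u): cv2.drawMarker(big,tuple(int(a) for a in (q-lo+.5)*f),(0,0,255) if i<7 else (0,255,255),cv2.MARKER_CROSS,9,1)
cv2.imwrite("pics/"+sys.argv[1],big)
E
python3 go.py A -72 -150 115; python3 wv.py w2.png 0 0 0
```

```text
clock: 6.18
tool_pos: [0.5516, -0.1802, 0.2117]
eef_rot: [0.558, -0.441, 0.435, -0.552]
contact_force: [-0.4, -0.3, 0.7]
opening: 0.679
t 6.18 F [-0.4 -0.3  0.7] op 0.679 dist 0.0968
local [ -76.6 -150.5] 211.7
shift [-0.0001, 0.0966, 0.0058] turn [0.0038, 0.0221, -0.0004]
[[295.0, 206.0], [333.0, 208.0], [338.0, 109.0], [335.0, 150.0], [331.0, 31.0], [368.0, 94.0], [377.0, -67.0], [371.0, 93.0], [380.0, -74.0]]
```

View pics/w2.png

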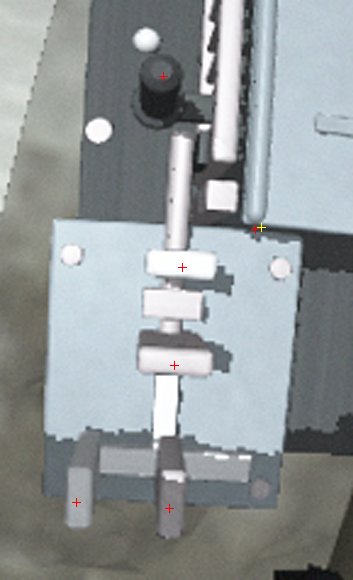

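The wrist view shows the lid shut and level (edge by the gate at crop (258,215)) and the jaw tops on their marks. Descending over the safety catch.

```bash
python3 -m handwheel '[[[0,0,0.006,0.004,0.022,0],[0,0.03,0.006,0.004,0.022,0],[0,0.05,0.006,0.004,0.022,0],[0,0.05,0.006,0.004,0.022,0]]]'; python3 go.py A -72 -150 115
```

```text
clock: 6.57
tool_pos: [0.5544, -0.1785, 0.1588]
eef_rot: [0.543, -0.456, 0.452, -0.541]
contact_force: [-1.0, 0.9, -0.8]
opening: 0.68
t 6.57 F [-1.   0.9 -0.8] op 0.68 dist 0.0438
local [ -73.5 -149.3] 158.8
shift [0.0008, 0.0438, 0.0017] turn [0.0017, 0.0031, -0.001]
```

```bash
python3 -m handwheel '[[[0.001,0.02,0.001,0.001,0.003,0],[0.001,0.03,0.001,0.001,0.003,0],[0.001,0.042,0.001,0.001,0.003,0],[0.001,0.042,0.001,0.001,0.003,0]]]'; python3 go.py A -72 -150 115; python3 -m handwheel '[[[0,0,0,0,0,0],[0,0,0,0,0,0],[0,0,0,0,0,0],[0,0,0,0,0,0],[0,0,0,0,0,0],[0,0,0,0,0,0],[0,0,0,0,0,0],[0,0,0,0,0,0],[0,0,0,0,0,0],[0,0,0,0,0,0]]]' -1 30; python3 go.py A -72 -150 115
```

```text
clock: 6.9
tool_pos: [0.558, -0.1791, 0.1196]
eef_rot: [-0.538, 0.457, -0.457, 0.541]
contact_force: [-0.2, -0.3, -0.1]
opening: 0.682
t 6.9 F [-0.2 -0.3 -0.1] op 0.682 dist 0.0051
local [ -70.  -150.5] 119.6
shift [-0.0005, 0.0046, -0.002] turn [-0.001, -0.0004, -0.0006]
clock: 7.73
tool_pos: [0.5569, -0.1794, 0.1216]
eef_rot: [-0.539, 0.457, -0.457, 0.54]
contact_force: [-7.1, 0.3, 2.5]
opening: 0.21
t 7.73 F [-7.1  0.3  2.5] op 0.21 dist 0.0067
local [ -71.1 -150.7] 121.6
shift [-0.0007, 0.0066, -0.0009] turn [-0.0006, -0.0006, -0.0002]
```

```bash
python3 -m handwheel '[[[0,0,0,0,0,0],[0,0,0,0,0,0],[0,0,0,0,0,0],[0,0,0,0,0,0],[0,0,0,0,0,0],[0,-0.04,0,0,0,0],[0,-0.08,0,0,0,0],[0,-0.09,0,0,0,0]]]' 0.36 30; python3 go.py B -68 -94 200
```

```text
clock: 8.4
tool_pos: [0.5627, -0.179, 0.2172]
eef_rot: [-0.535, 0.453, -0.462, 0.543]
contact_force: [1.4, -0.6, 0.3]
opening: 0.676
t 8.4 F [ 1.4 -0.6  0.3] op 0.676 dist 0.0598
local [ -65.4 -151.2] 217.2
shift [-0.0572, 0.0171, -0.003] turn [-0.0038, -0.5007, 0.0046]
```

Opening 48 mm → 0.09.

```bash
python3 -m handwheel '[[[-0.057,0,-0.003,-0.004,-0.5,0.005],[-0.057,0,-0.003,-0.004,-0.5,0.005],[-0.057,0,-0.003,-0.004,-0.5,0.005],[-0.057,0,-0.003,-0.004,-0.5,0.005],[-0.057,0,-0.003,-0.004,-0.5,0.005],[-0.057,0,-0.003,-0.004,-0.5,0.005],[-0.057,0,-0.003,-0.004,-0.5,0.005],[-0.057,0,-0.003,-0.004,-0.5,0.005],[-0.057,0,-0.003,-0.004,-0.5,0.005],[-0.057,0,-0.003,-0.004,-0.5,0.005],[-0.057,0,-0.003,-0.004,-0.5,0.005],[-0.057,0,-0.003,-0.004,-0.5,0.005]]]' 0.09 30; python3 go.py B -68 -94 165
```

```text
clock: 9.4
tool_pos: [0.5472, -0.1236, 0.2118]
eef_rot: [-0.705, -0.032, 0.038, 0.707]
contact_force: [-1.1, 0.3, 0.3]
opening: 0.543
t 9.4 F [-1.1  0.3  0.3] op 0.543 dist 0.0469
local [-71.5 -94. ] 211.8
shift [0.004, 0.0468, 0.0002] turn [-0.0009, -0.0215, -0.0029]
```

```bash
python3 -m handwheel '[[[0.004,0.02,0,0,-0.021,-0.003],[0.004,0.046,0,0,-0.021,-0.003],[0.004,0.046,0,0,-0.021,-0.003],[0.004,0.046,0,0,-0.021,-0.003]]]' ; python3 go.py B -68 -94 116;python3 wv.py w3.png 16 0 0
```

```text
clock: 9.73
tool_pos: [0.5496, -0.1232, 0.165]
eef_rot: [-0.704, -0.055, 0.057, 0.706]
contact_force: [0.5, 0.6, 0.3]
opening: 0.551
t 9.73 F [0.5 0.6 0.3] op 0.551 dist 0.049
local [-69.1 -94. ] 165.0
shift [0.0012, 0.049, -0.0002] turn [-0.0011, -0.0024, -0.0009]
[[224.0, 219.0], [227.0, 237.0], [344.0, 234.0], [296.0, 235.0], [434.0, 220.0], [361.0, 252.0], [527.0, 241.0], [363.0, 260.0], [536.0, 248.0]]
```

View pics/w3.png

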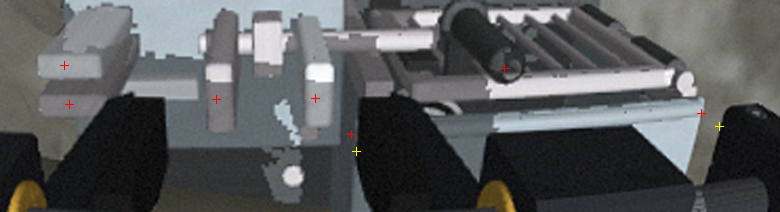

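Safety catch is squeezed (jaws nearly touching at crop (65,70)/(70,100)). The fingers straddle the bolt jaws at (219,105)/(318,105). Shifting 1 mm left and going down.

```bash
python3 -m handwheel '[[[0.001,0.005,0.001,-0.001,-0.002,-0.001],[0.001,0.02,0.001,-0.001,-0.002,-0.001],[0.001,0.035,0.001,-0.001,-0.002,-0.001],[0.001,0.049,0.001,-0.001,-0.002,-0.001],[0.001,0.049,0.001,-0.001,-0.002,-0.001]]]'; python3 go.py B -68 -93 116
```

```text
clock: 10.2
tool_pos: [0.5502, -0.1219, 0.1155]
eef_rot: [0.705, 0.059, -0.058, -0.705]
contact_force: [-0.4, -0.8, -0.3]
opening: 0.544
t 10.2 F [-0.4 -0.8 -0.3] op 0.544 dist 0.0006
local [-68.3 -92.9] 115.5
shift [0.0003, -0.0005, -0.0001] turn [0.0001, -0.0002, 0.0001]
```

```bash
python3 -m handwheel '[[[0,0,0,0,0,0],[0,0,-0.002,0,0,0],[0,0,-0.004,0,0,0],[0,0,-0.006,0,0,0],[0,0,-0.008,0,0,0],[0,0,-0.008,0,0,0],[0,0,-0.008,0,0,0],[0,0,-0.008,0,0,0],[0,0,-0.008,0,0,0],[0,0,-0.008,0,0,0]]]' -1 25; python3 go.py B -68 -101 116
```

```text
clock: 11.03
tool_pos: [0.5532, -0.1287, 0.1178]
eef_rot: [-0.704, -0.061, 0.057, 0.705]
contact_force: [-0.4, 3.7, 5.2]
opening: 0.219
t 11.03 F [-0.4  3.7  5.2] op 0.219 dist 0.0026
local [ -66.5 -100.1] 117.8
shift [-0.0015, 0.0018, -0.0009] turn [-0.0001, 0.0, 0.0016]
```

```bash
python3 -m handwheel '[[[0,0,0,0,0,0],[0,0,0,0,0,0],[0,0,0,0,0,0],[0,0,0,0,0,0],[0,-0.035,0,0,0,0],[0,-0.06,0,0,0,0],[0,-0.06,0,0,0,0]]]' -0.32 25; python3 go.py B -77 -25 165
```

```text
clock: 11.62
tool_pos: [0.5548, -0.1293, 0.1809]
eef_rot: [0.705, 0.062, -0.055, -0.704]
contact_force: [0.7, 0.0, 1.2]
opening: 0.336
t 11.62 F [0.7 0.  1.2] op 0.336 dist 0.0785
local [ -65.  -100.9] 180.9
shift [-0.0123, 0.0157, 0.0759] turn [0.0005, -0.0005, 0.0031]
```

Opening 40 mm → -0.09.

```bash
python3 -m handwheel '[[[-0.012,0,0.076,0,0,0.003],[-0.012,0.01,0.076,0,0,0.003],[-0.012,0.015,0.076,0,0,0.003],[-0.012,0.015,0.076,0,0,0.003],[-0.012,0.015,0.076,0,0,0.003]]]' -0.09 25; python3 go.py B -77 -25 118; python3 wv.py w4.png 16 16 0
```

```text
clock: 12.03
tool_pos: [0.5276, -0.0578, 0.161]
eef_rot: [0.705, 0.055, -0.061, -0.704]
contact_force: [-0.3, -0.6, 0.3]
opening: 0.456
t 12.03 F [-0.3 -0.6  0.3] op 0.456 dist 0.0431
local [-80.  -25.9] 161.0
shift [0.0033, 0.043, 0.0009] turn [0.0005, -0.0004, -0.0027]
[[131.0, 234.0], [135.0, 250.0], [207.0, 252.0], [189.0, 251.0], [320.0, 243.0], [262.0, 269.0], [456.0, 264.0], [259.0, 277.0], [463.0, 272.0]]
```

View pics/w4.png

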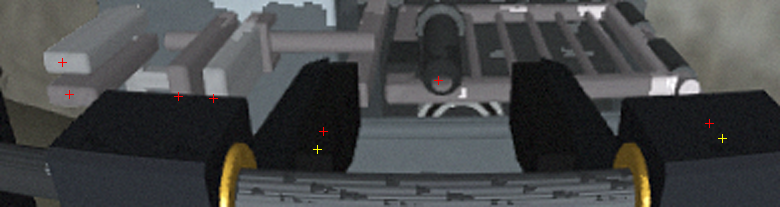

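Both catches are drawn and the post (438,80) is centred between the fingers. Descending and gripping.

```bash
python3 -m handwheel '[[[0.003,0.02,0.001,0,0,-0.003],[0.003,0.035,0.001,0,0,-0.003],[0.003,0.042,0.001,0,0,-0.003],[0.003,0.042,0.001,0,0,-0.003]]]' && python3 -m handwheel '[[[0,0,0,0,0,0],[0,0,0,0,0,0],[0,0,0,0,0,0],[0,0,0,0,0,0],[0,0,0,0,0,0],[0,0,0,0,0,0],[0,0,0,0,0,0],[0,0,0,0,0,0]]]' -1 45; python3 go.py B -77 -25 118; python3 - <<'E'
import numpy as np
# arc offsets in tool axes (x=cage x, z=cage y) from post shut
for d in range(10,91,8):
    a=np.radians(d);print(d,round((-22*np.cos(a)-90*np.sin(a)+22)/1e3,4),round((22*np.sin(a)-90*np.cos(a)+90)/1e3,4))
E
```

```text
clock: 12.42
tool_pos: [0.5296, -0.0569, 0.1181]
eef_rot: [0.705, 0.058, -0.058, -0.704]
contact_force: [-0.7, 0.1, -0.0]
opening: 0.453
clock: 13.08
tool_pos: [0.5307, -0.0552, 0.1201]
eef_rot: [0.705, 0.06, -0.057, -0.705]
contact_force: [-0.1, -0.6, 5.8]
opening: 0.119
t 13.08 F [-0.1 -0.6  5.8] op 0.119 dist 0.0024
local [-76.5 -23.9] 120.1
shift [-0.0006, 0.0021, -0.0011] turn [0.0002, -0.0003, 0.0011]
10 -0.0153 0.0052
18 -0.0267 0.0112
26 -0.0372 0.0188
34 -0.0466 0.0277
42 -0.0546 0.0378
50 -0.0611 0.049
58 -0.066 0.061
66 -0.0692 0.0735
74 -0.0706 0.0863
82 -0.0702 0.0993
90 -0.068 0.112
```

```bash
python3 -m handwheel '[[[-0.006,0,0.002,0,0,0],[-0.011,0,0.003,0,0,0],[-0.015,0,0.005,0,0,0],[-0.021,0,0.008,0,0,0],[-0.027,0,0.011,0,0,0],[-0.032,0,0.015,0,0,0],[-0.037,0,0.019,0,0,0],[-0.042,0,0.023,0,0,0],[-0.047,0,0.028,0,0,0],[-0.051,0,0.033,0,0,0],[-0.055,0,0.038,0,0,0],[-0.058,0,0.043,0,0,0]]]'; python3 go.py B -138.7 34.5 118
```

```text
clock: 14.08
tool_pos: [0.4659, -0.023, 0.12]
eef_rot: [0.705, 0.059, -0.057, -0.704]
contact_force: [-0.3, -2.1, 9.4]
opening: 0.114
t 14.08 F [-0.3 -2.1  9.4] op 0.114 dist 0.0164
local [-135.1   18.6] 120.0
shift [-0.0037, 0.002, 0.0159] turn [0.0007, -0.0005, 0.001]
```

```bash
python3 -m handwheel '[[[-0.003,0,0.006,0,0,0],[-0.006,0,0.012,0,0,0],[-0.008,0,0.018,0,0,0],[-0.01,0,0.024,0,0,0],[-0.011,0,0.03,0,0,0],[-0.012,0,0.037,0,0,0],[-0.0125,0,0.043,0,0,0],[-0.0125,0,0.05,0,0,0],[-0.012,0,0.055,0,0,0],[-0.012,0,0.057,0,0,0],[-0.012,0,0.057,0,0,0],[-0.012,0,0.057,0,0,0]]]'; python3 go.py B -147.2 74.3 118; python3 wv.py w5.png 16 16 0 1.43; python3 - <<'E'
from h import *
import cv2
from plant import snapshot
im=snapshot("scene")[:,:,::-1];cv2.imwrite("pics/s5.png",cv2.resize(im[100:260,240:450],None,fx=3.5,fy=3.5,interpolation=cv2.INTER_CUBIC))
E
```

```text
clock: 15.08
tool_pos: [0.4437, 0.0312, 0.1199]
eef_rot: [0.705, 0.059, -0.058, -0.704]
contact_force: [-3.3, -3.1, 12.5]
opening: 0.119
t 15.08 F [-3.3 -3.1 12.5] op 0.119 dist 0.0025
local [-147.9   75.7] 119.9
shift [0.0007, 0.0019, -0.0014] turn [0.0008, -0.0002, 0.0005]
[[36.0, 323.0], [42.0, 334.0], [85.0, 348.0], [74.0, 345.0], [315.0, 277.0], [138.0, 359.0], [318.0, 379.0], [131.0, 369.0], [317.0, 392.0]]
```

View pics/w5.png

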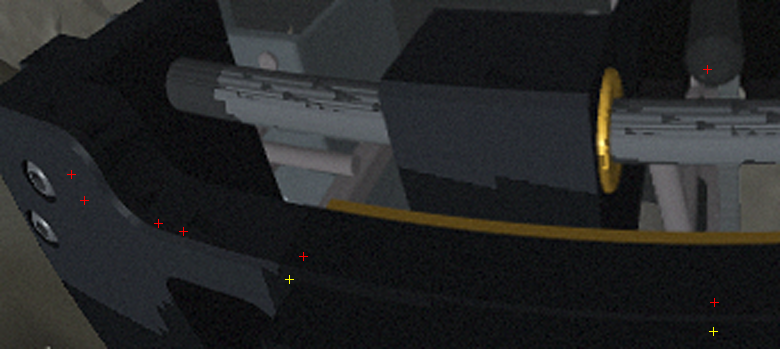

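View pics/s5.png

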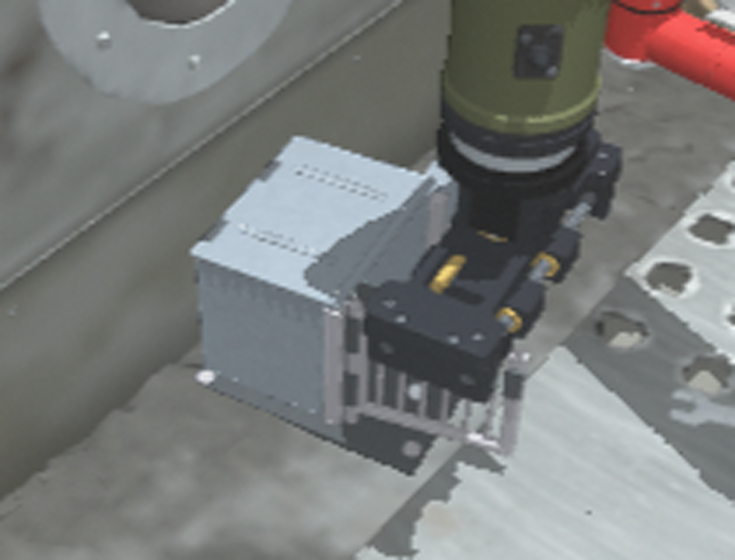

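Lid shut, gate swung out wide with the post (wrist crop (712,65)) between the fingers. I'll let it settle, check and hand in.

```bash
python3 -m handwheel '[[[0,0,0,0,0,0],[0,0,0,0,0,0],[0,0,0,0,0,0],[0,0,0,0,0,0]]]'; python3 - <<'E'
from h import *
from plant import r,job
s=r.get_state();v=np.load("v.npy");d=s["tool_pos"][:2]-world(v,(-55,65,130))[0,:2]
g=np.arctan2(-22,-90)
c,n=np.cos(v[2]),np.sin(v[2]);l=np.array([c*d[0]+n*d[1],-n*d[0]+c*d[1]])
a=np.arctan2(-90,-22)-np.arctan2(l[1],l[0]);print("gate",a%(2*np.pi),np.hypot(*l),s["opening"],np.abs(s["qd"]).max())
print(job.finish_job())
E
```

```text
clock: 15.52
tool_pos: [0.4437, 0.031, 0.12]
eef_rot: [0.705, 0.059, -0.058, -0.704]
contact_force: [-1.6, -3.3, 12.3]
opening: 0.117
gate 1.4438337517544984 0.09351754307723675 0.11683294690243147 0.0014923709874400774
the job is handed in; nothing more can be done
None
```

I pressed the lid shut, squeezed the safety catch and then the bolt catch, and pulled the gate past its detent to wide open. I handed the job in while still gripping the post, at about 15.5 s. The hand-in reports no verdict.

**Last checks**
- **Gate:** about 1.44 rad, worked out from the gripper position; the arm was at rest. The fingers were stopped on the post, with an opening of about 10 mm against the 12 mm post.
- **Lid:** lies flat in the final scene picture.
- **Catches:** both looked drawn just before the post was gripped, with the fingers stopping at 18.5 mm on the safety catch and 19.3 mm on the bolt catch (20 mm is fully squeezed). The last pictures do not show them because the gripper hides them.
- **Bystanders:** I did not look at the bearing, oil bottle or discs again at the end. No move went near the bottle or discs.

**What disagreed**
- The rear right corner of the base plate was about 20 mm off the fitted pose. I put that down to the wall behind the cage.
- At first the post's top fitted 3 px off in the top view, but the wrist view matched to about 2 mm.
- At the end the wrist sensor still showed about 12 N upward, probably grip strain on the post.

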